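# Make up two printmaking kits in their routed trays

## Robot

A 6-joint arm with a two-finger parallel gripper is mounted at the origin on a cart in front of the work surface, level with it; the furniture and walls round the work are solid. World frame = base frame: x ahead of the robot, y to its left, z up, the work surface at z = 0. Lengths are in mm, angles in rad, forces in N, time in s.
With the tool pointing down it reaches from about 275 to 875 mm from the base axis. Payload 12.5 kg.
Tool frame: the origin (TCP) lies at the very end of the fingers, on their centre line; the grasp point (between the pads) lies 19 mm behind it; z points along the fingers, y is the direction in which the jaws open and shut (so a half turn about z gives the same grasp; the last joint's range is limited). The gripper opens to 85 mm and grips with 20 to 120 N. Pads are 22 mm wide; open, the fingers measure 114 mm over their backs; the gripper's body (76 mm by 85 mm) begins 54 mm behind the grasp point. The pads swing forward as they close: fully open they stand 13 mm farther back than shut.
Start: joints at [1.146, 0.351, 1.652, -0, 1.139, -0.085], TCP at [183.282, 518.548, 203.89] pointing down, gripper open.
Joint ranges: [-2.75, 2.75], [-0.79, 2.1], [0.01, 2.65], [-1.57, 4.71], [0.07, 3.14], [-2.87, 2.87]. Speed limits (rad/s): [2.22, 2.22, 2.79, 3.14, 3.14, 3.14].

## Interface

Orientations are given as a unit quaternion [w, x, y, z].
In Python, from cell import env gives the robot as it stands. Calls block until the motion is done:
- env.reach(position, orientation): joint-space move of the TCP to a pose.
- env.move_linear(position, rate=150, attitude=None, stop_force=None): straight line of the TCP; attitude=None keeps the orientation; rate is the mean speed in mm/s. With stop_force (N) it stops when the force on the tool has changed by that much, and returns True; else False.
- env.move_j(angles): joint-space move.
- env.gripper_to(opening, grasp_force=None): finger opening in mm; grasp_force is the grip in N (None keeps the last); returns when the fingers have stopped.
- env.hold(seconds).
- env.ik(position, orientation): joint angles nearest the present ones, or None.
- env.grab_frame(name): name is "scene" or "side" or "wrist"; returns a dict with "image" (480x640x3 uint8, red, green, blue), "mtx" (3x3 intrinsics, pixels), "extrinsics" (4x4, takes a point from world to camera coordinates). Camera axes: x right, y down, z forward; pixel columns grow to the right and rows downward; lengths in mm; the calibration is good to about 2 mm. A picture is of the moment at which its call begins. There is no depth.
A pose or a line that the arm cannot do raises env.Unreachable and nothing moves.
- env.hand_in(): hands the job in, once; it reports no verdict.
Trained networks look in the newest picture that a camera, given by its name, has taken for a name from the list of things; names that differ only in an ending like _2 or _b are one class to them, and where a whole thing is asked for, a point or a joint stands for the part that bears it (a point fixed in the world has none). Each returns a list of dicts, best first, with "p" (0 to 1); they miss things now and then, are a little off and sometimes report something else, mostly with a low value. They report only what shows in the picture. A call takes as long as a camera call.
- env.look_for(camera, query): "position" ([column, row] in pixels, amid what is visible of it).
Readings, each from a call of its own:
- env.current_time_s(): time.
- env.current_joints(): joint angles.
- env.current_qd(): joint speeds.
- env.current_effort(): joint torques, N m.
- env.current_tcp_pos(): TCP position.
- env.current_ee_rot(): TCP orientation.
- env.current_force(): force on the tool from outside, world axes, zero at the start.
- env.current_moment(): the same for the moment, N m.
- env.current_gripper_width(): finger opening in mm.
Only numpy, scipy, OpenCV 4.12 (cv2) and the standard library are available. Lean on these libraries where they do the work, as an engineer would, in place of code of your own. Each camera call takes 0.05 s, during which the arm holds its last target.

## Task

Make up the two printmaking kits from the stock lying on the near right part of the worktable. The tray with two rectangular bays is the cutting kit: the small, nearly square lino block goes in its wide bay and the pear-handled gouge in its narrow bay. The tray with a round well is the inking kit: the long lino block goes in its rectangular bay and the small screw-lid pot stands upright in its round well; lay everything flat on the floor of its bay, near the middle, the gouge lengthwise, and leave the larger ink tin where it is.

Things in the scene. Friction and masses are not known exactly. Their poses are not given: they have to be found in the camera images.
- cutting_tray: Cutting-kit tray: fixed plywood board, 150 (x) by 228 (y) by 13 mm, cork-lined bays 7 mm deep (floors 6 mm above the table). Wide bay for the small block 126 (x) by 112 mm (y), centre at x 0, y +46 mm; narrow bay for the gouge 126 (x) by 82 mm (y), centre at x 0, y -61 mm. Origin: centre of underside; its x points away from the robot (turned up to 20 degrees), y to its left. The trays may swap places.
- inking_tray: Inking-kit tray: fixed plywood board, 150 (x) by 260 (y) by 13 mm, cork-lined bays 7 mm deep (floors 6 mm above the table). Rectangular bay for the long block 126 (x) by 118 mm (y), centre at x 0, y +58.5 mm; round well for the pot 108 mm across, centre at x 0, y -64 mm. Origin: centre of underside; its x points away from the robot (turned up to 20 degrees), y to its left.
- small_block_mid (a point): Small lino block: a flat wooden block with a dark face with pale wavy grooves, 60 mm (its x) by 75 mm (its y), 21 mm high, lying face up on the table, clear of the trays. This point is its centre, half-way up (10.5 mm over its underside). Its z axis points up.
- long_block_mid (a point): Long lino block: a flat brown wooden block with pale wavy grooves, 95 mm (its x) by 65 mm (its y), 21 mm high, lying face up on the table. This point is its centre, half-way up (10.5 mm over its underside). Its z axis points up.
- gouge_mid (a point): Lino gouge on its side: pear-shaped wooden handle 52 mm long, 30 mm wide, 27 mm high at the thickest, then a thin steel shaft; 96 mm in all along its x, shaft towards +x, lying at any angle. This point: middle of the handle, 13.5 mm over its underside; the middle of the whole length is 22 mm from it towards +x. Grasp the handle across y.
- pot_mid (a point): Small round screw-lid pot, 58 mm across and 50 mm high, standing upright on the table. This point is its centre, half-way up (25 mm over its underside).
- tin_mid (a point): Bystander: an ink tin with a press lid, 68 mm across and 50 mm high, standing among the stock, larger than the pot; it stays where it is. This point is its centre, half-way up.

How it is judged:
By the outcome, as a careful person would: the job done as asked, in the order asked, and still so for the second after the job is handed in, with the robot touching nothing.
It also fails if it takes over 96 s, if anything falls off the work surface, if the arm or the gripper's body presses on something with over 40 N, if the wrist force passes 120 N, or if a joint passes its speed limit or range.

## Working session

There is one attempt and no reset: what is moved stays moved. The work goes in short steps, each a Python script; the robot and the scene stay as the last script left them, time stands still between calls to the robot, and variables do not carry over. Pictures are saved under pics/ and viewed, and the job is handed in when it is done.

```bash
ls; mkdir -p pics; python3 - <<'E'
from cell import env
import cv2
for n in ["scene","side","wrist"]:
    f=env.grab_frame(n); cv2.imwrite(f"pics/{n}0.png",f["image"][:,:,::-1])
    print(n,f["mtx"].round(1).tolist(),f["extrinsics"].round(3).tolist())
    for q in ["cutting_tray","inking_tray","small_block_mid","long_block_mid","gouge_mid","pot_mid","tin_mid"]:
        print(q,[( [round(float(v)) for v in d["position"]],round(d["p"],2)) for d in env.look_for(n,q)][:3])
print(env.current_time_s(),env.current_ee_rot())
E
```

```text
pics
scene [[439.0, 0.0, 324.8], [0.0, 439.0, 239.7], [0.0, 0.0, 1.0]] [[0.879, -0.477, 0.004, -498.304], [-0.326, -0.607, -0.725, 114.314], [0.348, 0.636, -0.689, 1152.867], [0.0, 0.0, 0.0, 1.0]]
cutting_tray [([319, 222], 0.58)]
inking_tray [([292, 170], 0.8)]
small_block_mid [([356, 267], 0.74)]
long_block_mid [([404, 293], 0.65)]
gouge_mid [([359, 326], 0.54)]
pot_mid [([306, 283], 0.67), ([318, 223], 0.18), ([404, 293], 0.16)]
tin_mid [([431, 335], 0.7)]
side [[549.1, 0.0, 323.7], [0.0, 549.1, 236.1], [0.0, 0.0, 1.0]] [[0.902, -0.433, -0.005, -489.98], [-0.225, -0.458, -0.86, 95.366], [0.37, 0.776, -0.51, 1137.652], [0.0, 0.0, 0.0, 1.0]]
cutting_tray [([325, 230], 0.62), ([298, 177], 0.16)]
inking_tray [([299, 176], 0.9)]
small_block_mid [([371, 275], 0.79)]
long_block_mid [([432, 302], 0.63)]
gouge_mid [([373, 337], 0.88)]
pot_mid [([302, 286], 0.82)]
tin_mid [([467, 345], 0.67), ([432, 301], 0.67), ([303, 284], 0.45)]
wrist [[369.6, 0.0, 319.2], [0.0, 369.6, 247.8], [0.0, 0.0, 1.0]] [[0.333, 0.943, 0.001, -549.816], [0.894, -0.316, 0.318, -40.813], [0.3, -0.105, -0.948, 379.678], [0.0, 0.0, 0.0, 1.0]]
cutting_tray []
inking_tray []
small_block_mid []
long_block_mid []
gouge_mid []
pot_mid []
tin_mid []
1.2 [1.31360502e-05 1.69079628e-01 9.85602394e-01 7.40462519e-06]
```

View pics/scene0.png

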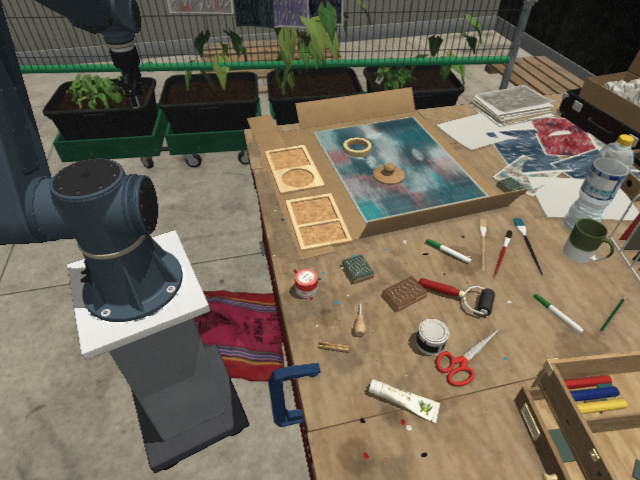

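View pics/side0.png

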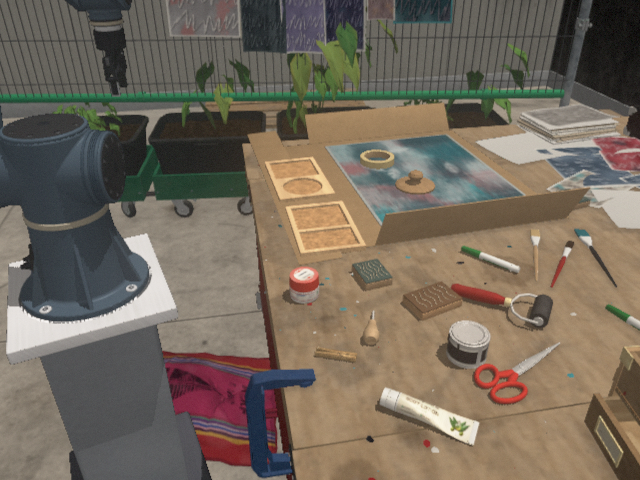

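```bash
cat > h.py <<'E'
import numpy as np, cv2
def ray(f,px,z):
    K=np.array(f["mtx"]);T=np.array(f["extrinsics"]);R=T[:3,:3];t=T[:3,3]
    d=R.T@np.linalg.inv(K)@np.array([px[0],px[1],1.]); c=-R.T@t
    return c+d*(z-c[2])/d[2]
def rectify(f,z,x0,x1,y0,y1,s):
    "top view: s px/mm; image column = (y1-y)*s, row=(x1-x)*s"
    K=np.array(f["mtx"]);T=np.array(f["extrinsics"])
    P=K@T[:3]; H=np.c_[P[:,0],P[:,1],P[:,2]*z+P[:,3]]
    A=np.array([[0,-1/s,x1],[-1/s,0,y1],[0,0,1.]])
    return cv2.warpPerspective(f["image"],H@A,(int((y1-y0)*s),int((x1-x0)*s)),flags=cv2.INTER_LINEAR|cv2.WARP_INVERSE_MAP)[:,:,::-1].copy()
def proj(f,p):
    q=np.array(f["mtx"])@(np.array(f["extrinsics"])@np.r_[np.asarray(p,float),1])[:3]
    return q[:2]/q[2]
E
python3 - <<'E'
from cell import env
from h import *
hs=dict(cutting_tray=10,inking_tray=10,small_block_mid=15,long_block_mid=15,gouge_mid=13,pot_mid=30,tin_mid=30)
for n in ["scene","side"]:
    f=env.grab_frame(n)
    for q,z in hs.items():
        for d in env.look_for(n,q)[:1]: print(n,q,ray(f,d["position"],z).round())
E
```

```text
scene cutting_tray [ 576. -505.   10.]
scene inking_tray [584. 263.  10.]
scene small_block_mid [ 526. -233.   15.]
scene long_block_mid [ 588. -378.   15.]
scene gouge_mid [ 440. -396.   13.]
scene pot_mid [ 381. -242.   30.]
scene tin_mid [ 560. -514.   30.]
side cutting_tray [527. -34.  10.]
side inking_tray [587. 266.  10.]
side small_block_mid [ 530. -251.   15.]
side long_block_mid [ 592. -376.   15.]
side gouge_mid [ 439. -408.   13.]
side pot_mid [ 379. -248.   30.]
side tin_mid [ 571. -514.   30.]
```

The scene and side views agree. The inking tray is at pixel (292,170) and the cutting tray at (319,222). The stock is the pot (306,283), small block (357,267), long block (404,293), gouge (360,322) and tin (432,336). A low carton stands to the right of the trays. The network's second cutting-tray hit, near (576,-505), was false. Next I'll take closer wrist views.

```bash
cat >> h.py <<'E'
def q(phi): return [0,float(np.cos(phi/2)),float(np.sin(phi/2)),0]  # tool x at angle phi, jaw y at phi-90deg, pointing down
E
python3 - <<'E'
from cell import env
from h import *
import pickle
F={}
for n,p in [("w_tray",[540,120,300]),("w_stock",[470,-330,250])]:
    env.reach(p,q(np.pi)); env.hold(0.2)
    f=env.grab_frame("wrist"); cv2.imwrite(f"pics/{n}.png",f["image"][:,:,::-1]); 
    f["L"]={k:env.look_for("wrist",k)[:2] for k in ["cutting_tray","inking_tray","small_block_mid","long_block_mid","gouge_mid","pot_mid","tin_mid"]}
    F[n]=f
    print(n,env.current_tcp_pos(),env.current_time_s())
    for k,z in dict(cutting_tray=10,inking_tray=10,small_block_mid=15,long_block_mid=15,gouge_mid=13,pot_mid=30,tin_mid=30).items():
        for d in f["L"][k]: print(k,np.round(d["position"]),round(d["p"],2),ray(f,d["position"],z).round())
for n in ["scene","side"]: F[n]=env.grab_frame(n)
pickle.dump(F,open("F.pkl","wb"))
E
```

```text
w_tray [539.98187295 119.97266601 299.98725899] 4.5583
cutting_tray [210. 187.] 0.83 [532. -15.  10.]
inking_tray [435. 225.] 0.77 [581. 269.  10.]
small_block_mid [ 32. 194.] 0.73 [ 541. -235.   15.]
long_block_mid [ 32. 195.] 0.33 [ 541. -235.   15.]
pot_mid [15. 61.] 0.72 [ 394. -205.   30.]
w_stock [ 469.99673988 -329.97513746  249.98356799] 6.8333
cutting_tray [567. 252.] 0.9 [530. -39.  10.]
small_block_mid [392. 259.] 0.86 [ 537. -244.   15.]
long_block_mid [286. 304.] 0.71 [ 596. -370.   15.]
gouge_mid [255. 186.] 0.96 [ 453. -400.   13.]
pot_mid [417. 121.] 0.79 [ 385. -232.   30.]
tin_mid [163. 288.] 0.73 [ 568. -510.   30.]
```

```bash
python3 - <<'E'
from h import *
import pickle
F=pickle.load(open("F.pkl","rb"))
def grid(im,x0,x1,y0,y1,s):
    for x in range(x0,x1,50): cv2.line(im,(0,int((x1-x)*s)),(im.shape[1],int((x1-x)*s)),(255,255,0),1); cv2.putText(im,str(x),(0,int((x1-x)*s)),0,.4,(0,0,255),1)
    for y in range(y0,y1,50): cv2.line(im,(int((y1-y)*s),0),(int((y1-y)*s),im.shape[0]),(255,255,0),1); cv2.putText(im,str(y),(int((y1-y)*s),10),0,.4,(0,0,255),1)
    return im
a=(450,700,-150,400); cv2.imwrite("pics/r_tray.png",grid(rectify(F["w_tray"],13,*a,1.4),*a,1.4))
a=(350,650,-550,-200); cv2.imwrite("pics/r_stock.png",grid(rectify(F["w_stock"],21,*a,1.9),*a,1.9))
E
```

```text
(no output)
```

View pics/r_tray.png

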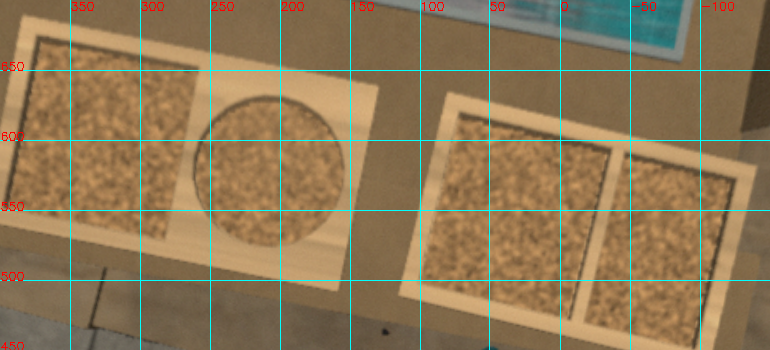

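View pics/r_stock.png

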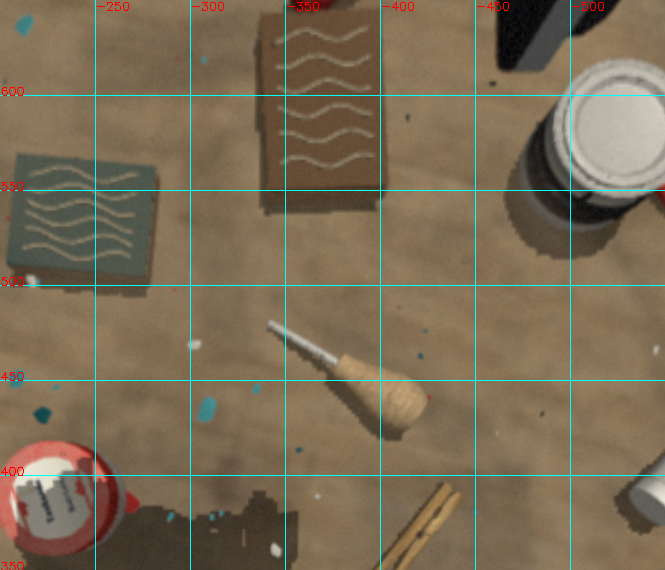

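View pics/w_stock.png

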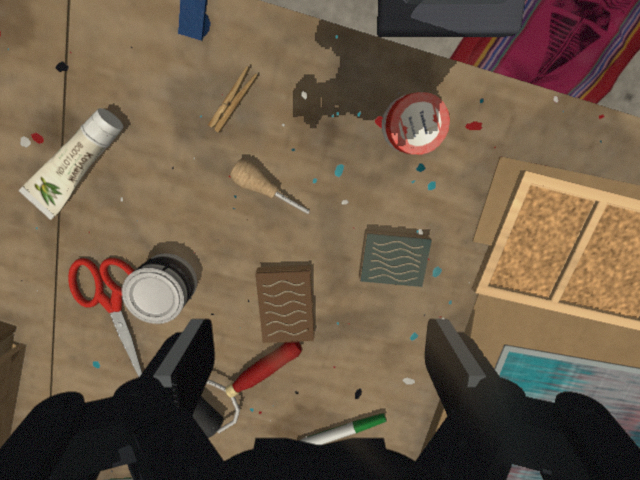

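View pics/w_tray.png

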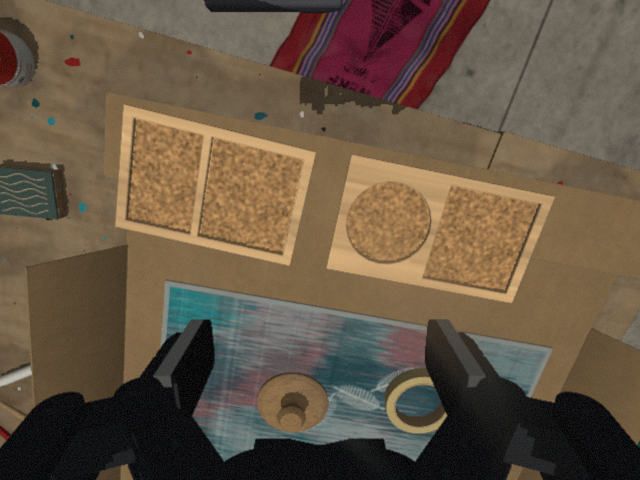

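The wrist views resolve everything. The tray corners I measured give 226×149 mm and 260×148 mm, which match the stated sizes, with yaws of about -0.24 and -0.20 rad. The top faces of the blocks measure 74×58 mm and 64×94 mm, also as stated. Next I'll refine the gouge and pot.

```bash
python3 - <<'E'
from h import *
import pickle
F=pickle.load(open("F.pkl","rb"));f=F["w_stock"]
s=5
a=rectify(f,13.5,410,500,-430,-310,s); b=rectify(f,50,330,420,-290,-190,s)
def g(im,x1,y1):
    for i in range(0,im.shape[0],100): cv2.line(im,(0,i),(im.shape[1],i),(255,255,0),1); cv2.putText(im,"%d"%(x1-i/s),(0,i+12),0,.4,(0,0,255),1)
    for i in range(0,im.shape[1],100): cv2.line(im,(i,0),(i,im.shape[0]),(255,255,0),1); cv2.putText(im,"%d"%(y1-i/s),(i,12),0,.4,(0,0,255),1)
g(a,500,-310);g(b,420,-190)
cv2.imwrite("pics/gouge.png",a);cv2.imwrite("pics/pot.png",b)
E
```

```text
(no output)
```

View pics/gouge.png

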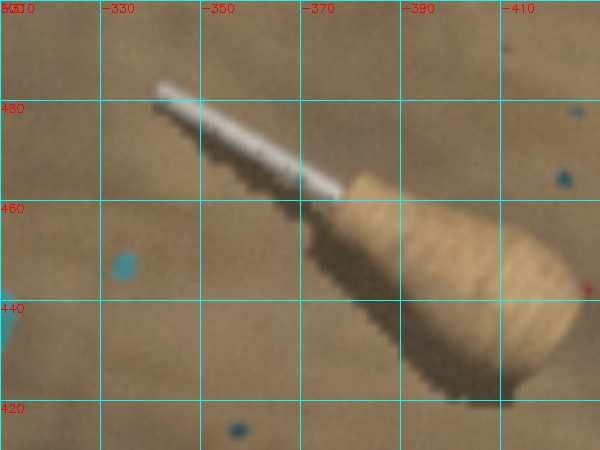

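View pics/pot.png

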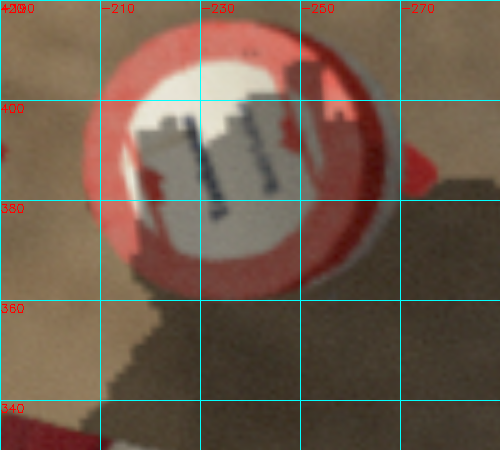

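The gouge axis is at 1.05 rad with its handle centre near (447,-402.5), and tip to butt measures about 96 mm. The pot lid centre is near (388,-234). I'll start with the small block.

```bash
cat >> h.py <<'E'
from cell import env
def best(p,phi):
    c=[]
    for ph in (phi,phi+np.pi):
        j=env.ik(p,q(ph))
        if j is not None: c.append((abs(j[5]),ph))
    return min(c)[1]
def near(phi,pos,cur):
    # pick half-turn variant reachable
    return best(pos,phi)
def pick(xy,jaw,z,open_,force,zup=140):
    phi=best([*xy,zup],jaw+np.pi/2)
    env.gripper_to(open_)
    env.reach([*xy,zup],q(phi))
    s=env.move_linear([*xy,z],rate=110,stop_force=25)
    print("down stop",s,env.current_tcp_pos().round(1))
    if s: return None
    env.gripper_to(0,grasp_force=force)
    print("w",env.current_gripper_width(),"F",np.round(env.current_force(),1))
    env.move_linear([*xy,zup],rate=150)
    print("w up",env.current_gripper_width(),env.current_time_s())
    return phi
def place(xy,phi,z,open_,zup=140):
    "phi exact tool-x angle"
    env.reach([*xy,zup],q(phi))
    s=env.move_linear([*xy,z+12],rate=110,stop_force=25)
    if not s: s=env.move_linear([*xy,z],rate=25,stop_force=8)
    print("place stop",s,env.current_tcp_pos().round(1),env.current_gripper_width())
    env.gripper_to(open_); 
    env.move_linear([*xy,zup],rate=150)
    print("t",env.current_time_s())
def wrap(a,ref):  # a modulo pi nearest... full 2pi
    return ref+(a-ref+np.pi)%(2*np.pi)-np.pi
E
python3 - <<'E'
from h import *
ph=pick((537,-243.4),-0.107,1.5,82,50)
j=env.ik([546.2,31.5,140],q(ph-0.13)); print(ph,j)
f=env.grab_frame("wrist"); cv2.imwrite("pics/p1.png",f["image"][:,:,::-1])
E
```

```text
down stop False [ 537.4 -243.6    2.2]
w 0.20615591770113606 F [ 0.4 -0.2  0.1]
w up 0.060103659098814086 12.0083
1.4637963267948966 [-2.74877154e-02  4.20758886e-01  1.72200375e+00 -4.44089210e-16
  9.98830021e-01  2.09512285e-01]
```

View pics/p1.png

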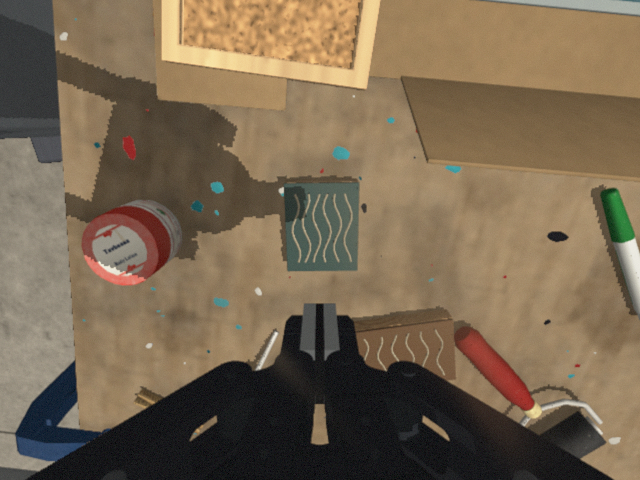

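```bash
python3 - <<'E'
from h import *
f=env.grab_frame("wrist")
print([(ray(f,d["position"],15).round(1),d["p"]) for d in env.look_for("wrist","small_block_mid")])
for c in [(288,181),(358,181),(357,270),(288,271)]: print(ray(f,c,21).round(1))
print(proj(f,env.current_tcp_pos()), env.current_tcp_pos(),env.current_ee_rot())
for k in ["scene","side"]:
  g=env.grab_frame(k); cv2.imwrite(f"pics/{k}1.png",g["image"][:,:,::-1]); print(proj(g,env.current_tcp_pos()),[(ray(g,d["position"],15).round(1),d["p"]) for d in env.look_for(k,"small_block_mid")])
E
```

```text
[(array([ 539.3, -240. ,   15. ]), 0.83)]
[ 516.2 -200.9   21. ]
[ 570.  -206.6   21. ]
[ 563.7 -280.4   21. ]
[ 506.2 -275.2   21. ]
[320.26807866 294.40561891] [ 536.6184088  -243.19965676  139.07712312] [-7.51112637e-04  7.43911861e-01  6.68277272e-01 -2.60301798e-04]
[361.07937395 233.95955435] [(array([ 533.8, -228.2,   15. ]), 0.95)]
[373.9976118  218.81113686] [(array([ 527.8, -251.5,   15. ]), 0.69)]
```

View pics/scene1.png

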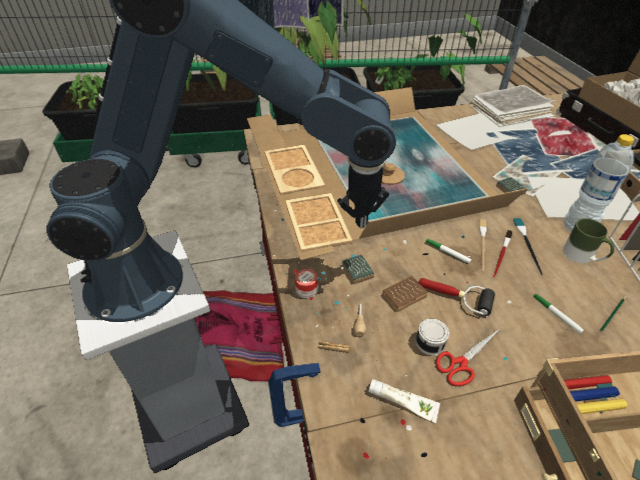

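```bash
python3 - <<'E'
from h import *
o=[]
for k in ["scene","side"]:
  g=env.grab_frame(k); im=g["image"][:,:,::-1].copy()
  t=env.current_tcp_pos(); u,v=proj(g,t).astype(int)
  c=cv2.resize(im[v-50:v+40,u-50:u+50],None,fx=4,fy=4,interpolation=cv2.INTER_CUBIC)
  for dz,col in [(0,(0,0,255)),(19,(0,255,0)),(50,(255,255,0))]:
    a=(proj(g,t+[0,0,dz])-[u-50,v-50])*4; cv2.drawMarker(c,tuple(a.astype(int).tolist()),col,0,12,1)
  o.append(c)
cv2.imwrite("pics/tip.png",np.hstack(o)); print(env.current_gripper_width(),t,env.current_joints())
E
```

```text
0.05732891732701136 [ 536.96995933 -243.40001869  139.86307594] [-5.04526129e-01  4.92225489e-01  1.60730459e+00 -2.34609330e-05
  1.04225149e+00 -3.97493162e-01]
```

View pics/tip.png

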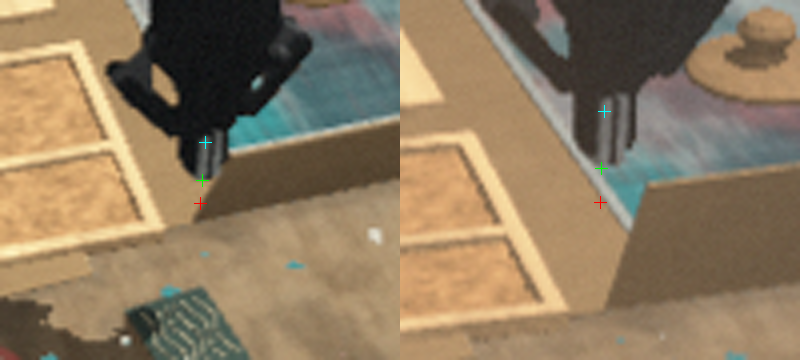

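The picture shows the closed fingertips about 19 mm above the stated TCP. That explains why the jaws closed just over the 21 mm block. I'll check the offset by touching the clear table slowly.

```bash
python3 - <<'E'
from h import *
p=(500,-310); ph=1.4638
env.reach([*p,60],q(ph))
env.move_linear([*p,12],rate=100,stop_force=8)
print(env.current_tcp_pos())
s=env.move_linear([*p,-30],rate=20,stop_force=5)
print(s,env.current_tcp_pos(),env.current_force(),env.current_time_s())
env.move_linear([*p,60],rate=150)
E
```

```text
[ 500.4358598  -310.03855537   12.46594913]
True [ 500.0067503  -310.01280416  -27.31543261] [-1.2731184   0.37795343  6.50737806] 15.3667
```

The table touch came at TCP z ≈ -27, so the real tips sit about 25 mm short of the stated TCP. I'll use that offset and retry.

```bash
python3 - <<'E'
from h import *
ph=pick((538,-242),-0.107,-24,76,50)
f=env.grab_frame("wrist"); cv2.imwrite("pics/p2.png",f["image"][:,:,::-1])
E
```

```text
down stop False [ 538.3 -242.2  -23.4]
w 58.61462495219729 F [-1.   1.5  5.8]
w up 58.54239339352404 20.5083
```

View pics/p2.png

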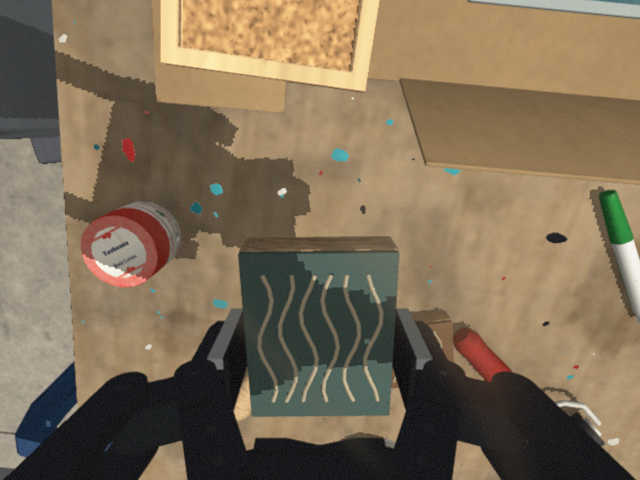

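The small block is held at 58.6 mm, level and centred. I'll place it in the wide bay, then pick the gouge.

```bash
python3 - <<'E'
from h import *
place((546.2,31.5),1.4638-0.13,-19,72)
f=env.grab_frame("wrist"); cv2.imwrite("pics/p3.png",f["image"][:,:,::-1])
# gouge
ph=pick((447,-402.5),1.051-np.pi/2,-23,48,40)
print(ph)
f=env.grab_frame("wrist"); cv2.imwrite("pics/p4.png",f["image"][:,:,::-1])
t=-0.237+ (ph-1.051) ; t=wrap(t,0); print("phi place",t,env.ik([500,-67,140],q(t)))
E
```

```text
place stop True [546.2  31.5 -17.2] 58.61090465113146
t 25.0333
down stop False [ 447.3 -402.8  -22.4]
w 27.49623467215887 F [-1.1  1.   5.7]
w up 27.138069190066915 30.2583
1.051
phi place -0.2370000000000001 [-2.25513651e-01  3.49494467e-01  1.83153938e+00 -4.44089210e-16
  9.60558802e-01  1.58228268e+00]
```

View pics/p3.png

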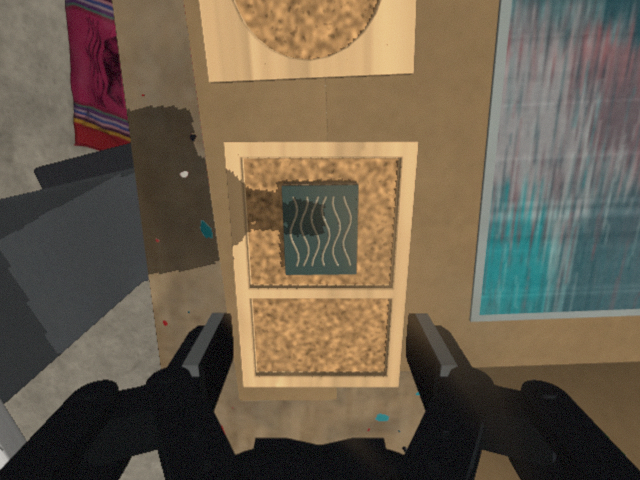

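View pics/p4.png

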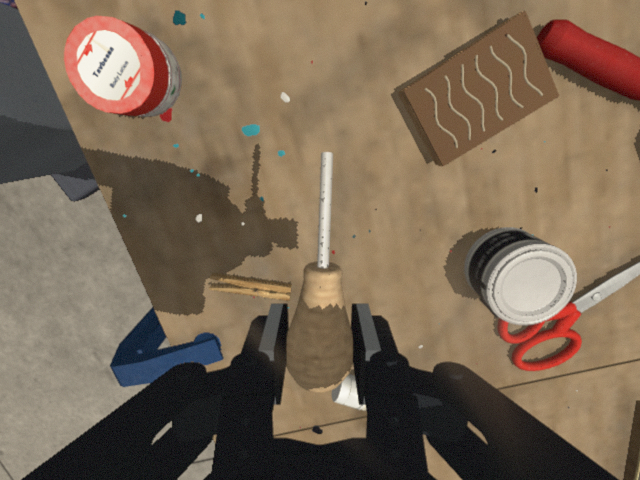

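The small block lies flat inside the wide bay, at pixel (320,228). The gouge is gripped at mid-handle with the shaft pointing up in the image (325,155). Next I'll place it and pick the long block.

```bash
python3 - <<'E'
from h import *
place((499.5,-67.3),-0.237,-18.5,42)
ph=pick((597,-370),0.04+np.pi/2,-25,80,50)
print(ph)
f=env.grab_frame("wrist"); cv2.imwrite("pics/p5.png",f["image"][:,:,::-1])
f=env.grab_frame("side"); cv2.imwrite("pics/side5.png",f["image"][:,:,::-1])
for t in (-0.2+ph-0.04,): print("phi place",t,env.ik([602.4,328.4,140],q(t)))
E
```

```text
place stop True [499.6 -67.3 -16.4] 27.125214172184357
t 35.35
down stop False [ 597.4 -370.3  -24.2]
w 63.44543978313444 F [-0.6  0.6  5.2]
w up 63.41368875630085 40.2083
6.323185307179586
phi place 6.083185307179586 [ 4.31287643e-01  6.60359392e-01  1.31892658e+00 -4.44089210e-16
  1.16230668e+00  2.20208397e+00]
```

View pics/p5.png

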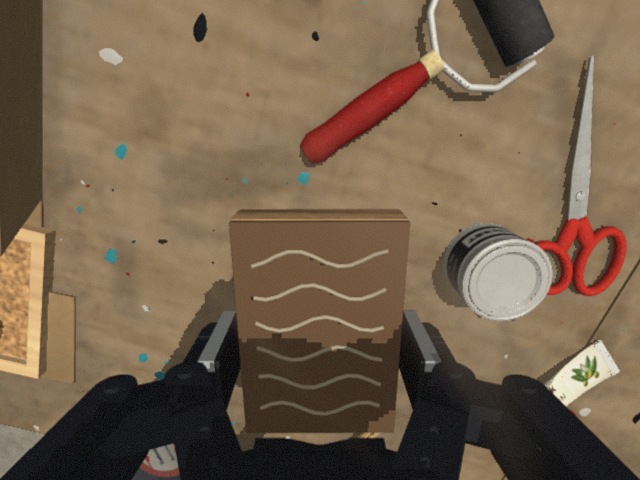

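View pics/side5.png

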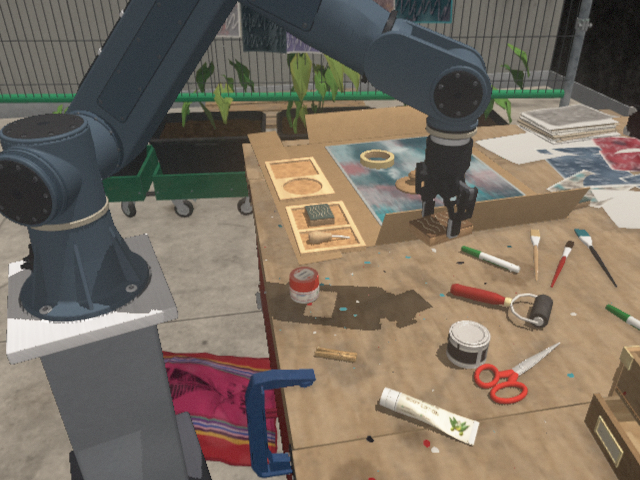

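The side view shows the gouge in the narrow bay at (325,238). The long block is held squarely at 63.4 mm. I'll place it and then pick the pot.

```bash
python3 - <<'E'
from h import *
place((602.4,328.4),6.0832,-20.5,74)
ph=pick((388,-234.5),-0.54,-14,80,40)
print(ph)
f=env.grab_frame("wrist"); cv2.imwrite("pics/p6.png",f["image"][:,:,::-1])
f=env.grab_frame("side"); cv2.imwrite("pics/side6.png",f["image"][:,:,::-1])
print(env.ik([577.9,208,140],q(ph)))
E
```

```text
place stop True [602.5 328.4 -18. ] 63.48224160351321
t 46.1833
down stop False [ 388.3 -234.7  -13.6]
w 57.18680247365447 F [-1.5  0.4  8.1]
w up 56.923508058955925 51.6333
1.0307963267948965
[ 2.69706499e-01  5.33790332e-01  1.53782615e+00 -4.44089210e-16
  1.06997617e+00  8.09706499e-01]
```

View pics/p6.png

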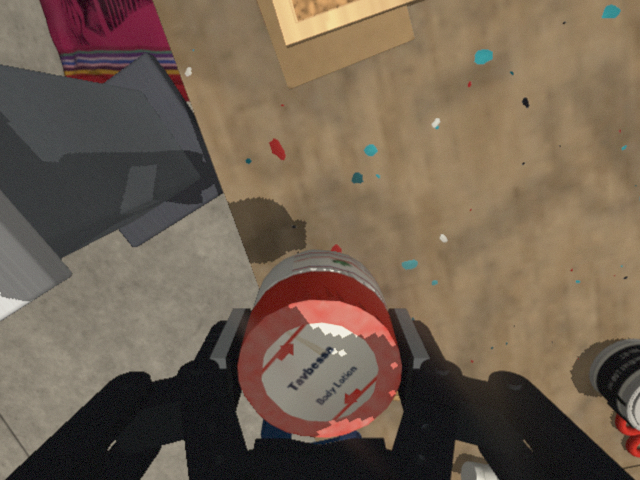

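View pics/side6.png

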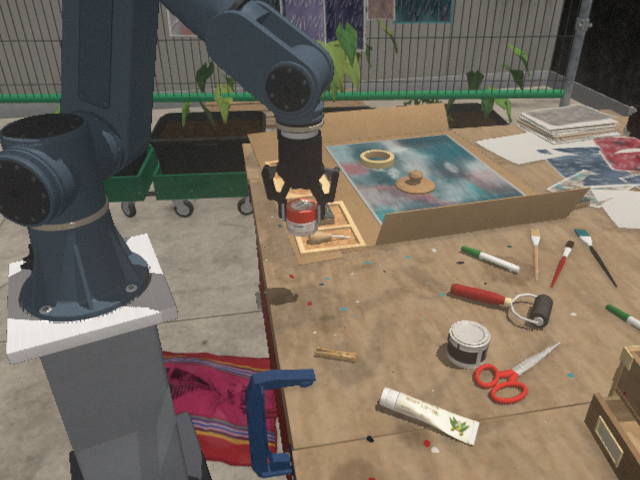

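The pot is held upright at 57 mm. I'll place it in the round well and check both trays from above.

```bash
python3 - <<'E'
from h import *
import pickle
place((577.9,208),1.0308,-9.5,76)
env.reach([540,120,300],q(np.pi)); env.hold(0.3)
f=env.grab_frame("wrist"); cv2.imwrite("pics/fin.png",f["image"][:,:,::-1])
pickle.dump(f,open("fin.pkl","wb"))
for k,z in dict(small_block_mid=27,long_block_mid=27,gouge_mid=19,pot_mid=50).items():
    for d in env.look_for("wrist",k)[:1]: print(k,ray(f,d["position"],z).round(),round(d["p"],2))
a=(450,700,-150,400); cv2.imwrite("pics/fin_r.png",rectify(f,13,*a,1.4))
g=env.grab_frame("side"); print("tin",[ray(g,d["position"],30).round() for d in env.look_for("side","tin_mid")[:1]])
print(env.current_time_s(),env.current_gripper_width())
E
```

```text
place stop True [577.9 208.   -7.3] 56.72340521584266
t 56.7833
small_block_mid [546.  33.  27.] 0.67
long_block_mid [598. 325.  27.] 0.56
gouge_mid [504. -67.  19.] 0.74
pot_mid [575. 208.  50.] 0.59
tin [array([ 565., -521.,   30.])]
59.3667 75.95839280409768
```

View pics/fin.png

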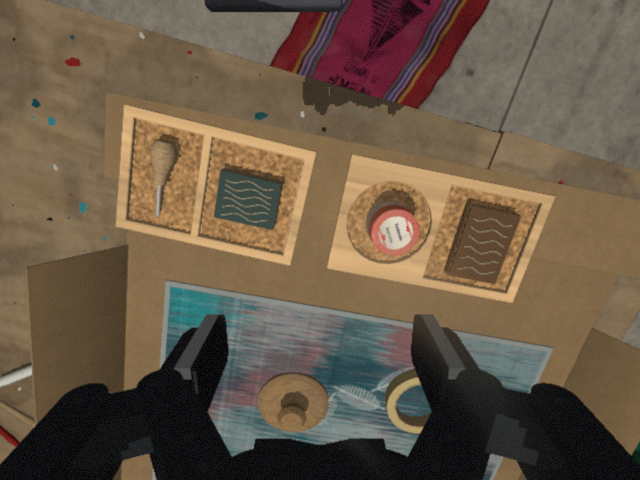

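View pics/fin_r.png

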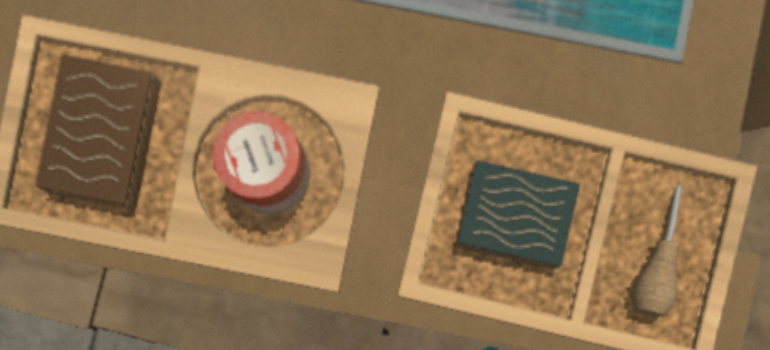

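All four pieces lie in their bays close to centre: gouge (160,175), small block (248,198), pot (397,225) and long block (485,240). The arm is clear of everything.

```bash
python3 -c "
from cell import env
env.hand_in(); print(env.current_time_s())"
```

```text
the job is handed in; nothing more can be done
the job is handed in; nothing more can be done
```

Both kits are made up and the job is handed in. The clock read 59.4 s of the 96 s at the last check. I placed the pieces in the order you gave: small block, gouge, long block, pot.

- **Final picture:** the last wrist picture shows all four pieces in the right bays. Measured positions are within about 6 mm of where I aimed, at the bay centres. The gouge lies lengthwise, the pot stands upright, and the gripper is empty and clear. I judged "flat on the floor" from the contact heights when placing and from this picture.
- **Tin:** I never went to it. The network's last reading put it 6–9 mm from its first one. Readings of pieces that had not moved varied more than that, and I saw no sign that it moved.
- **Failed first grasp:** the first try at the small block closed on air. The fingertips turned out to be about 25 mm short of the stated TCP (about 19 mm judged from the pictures, about 27 mm from a light touch on the table). I lowered all the grasps to match, and every later one held.
- **False detection:** the scene camera once reported the cutting tray at the wrong place (576,-505). I discarded it, because the pictures and the other cameras disagreed.

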